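# Seat the keyed step chuck in the collet fixture and hold it home

### The arm

A 6-joint arm with a two-finger parallel gripper is mounted at the origin on the work surface. World frame = base frame: x ahead of the robot, y to its left, z up, the work surface at z = 0. Lengths are in mm, angles in rad, forces in N, time in s.
With the tool pointing down it reaches from about 350 to 1000 mm from the base axis. Payload 7.1 kg.
Tool frame: the origin (TCP) lies midway between the tips of the shut fingers; the grasp point (between the pads) lies 19 mm behind it; z points along the fingers, y is the line along which they close (so a half turn about z gives the same grasp; the last joint's range is limited). The gripper opens to 85 mm and grips with 20 to 120 N. Pads are 22 mm wide; open, the fingers measure 114 mm over their backs; the gripper's body (76 mm by 85 mm) begins 54 mm behind the grasp point. The pads swing forward as they close: fully open they stand 13 mm farther back than shut.
Start: joints at [-1.232, 0.423, 1.63, -0, 1.089, -0.019], TCP at [218.901, -585.395, 231.319] pointing down, gripper open.
Joint ranges: [-3, 3], [-0.9, 2.11], [0.09, 2.58], [-1.31, 4.45], [0.11, 2.69], [-2.54, 2.54]. Speed limits (rad/s): [2.39, 2.39, 3.01, 3.14, 3.14, 3.14].

### API

Orientations are given as a rotation vector (axis times angle).
In Python, from plant import arm, grab_frame gives the robot as it stands (arm), with the cameras as plain functions.
- The arm moves only by the tool jog_arm, called after "Emit:" as name(argument=value, ...), one argument or row to a line, values as JSON. Schema: {"type":"object","properties":{"offsets":{"type":"array","items":{"type":"array","prefixItems":[{"type":"array","items":{"type":"number"},"minItems":3,"maxItems":3},{"type":"array","items":{"type":"number"},"minItems":3,"maxItems":3},{"type":"number"}],"minItems":3,"maxItems":3},"minItems":1,"maxItems":5},"force":{"type":"number"},"only":{"type":"string"},"quiet":{"type":"boolean"},"lines":{"type":"string"}},"required":["offsets"],"additionalProperties":false}. offsets is a list of rows, 1 to 5 of them, each written [[dx, dy, dz], [rx, ry, rz], opening]: dx, dy, dz in fractions of the full range, 1 being 600 mm, then a rotation vector rx, ry, rz in normalised numbers (1 is pi rad), then the finger opening in mm; each row is the pose to reach, as a shift and turn from the pose commanded when the call began, along the tool's axes at that moment; what a row does not reach only later rows make up. A row lasts 1/12 s, in which the tool goes at most 41.7 mm and 0.125 rad, less where a joint would pass 70% of its speed; a pose out of reach is approached as far as the arm can. The fingers move at their own pace and stop on an object; force is the grip in N (left out, the last holds). Time passes only in rows, so rows that do not move let the fingers close. The tool returns the time, the measured TCP pose, the force, the opening and the grip force at its end. only (a regular expression) keeps the lines of the reply that match it, lines (a string "A,B") keeps lines A to B, and quiet returns only ok. Input that does not fit is refused with a message, and nothing moves.
- arm.sense(): the state, without advancing time (a new reading comes with each control period).
- grab_frame(name): name is "scene" or "top"; returns a dict with "img" (384x512x3 uint8, red, green, blue), "K" (3x3 intrinsics, pixels), "rvec" (rotation vector, rad) and "tvec" (3), from world to camera coordinates, as OpenCV has them. Camera axes: x right, y down, z forward; pixel columns grow to the right and rows downward; lengths in mm; the calibration is good to about 2 mm. A picture is of the moment at which its call begins. There is no depth.
- arm.finish_job(): hands the job in; it is judged then, once.
The state is a dict: "clock": time; "joint_positions": joint angles; "joint_velocities": joint speeds; "effort": joint torques, N m; "tcp_pos": TCP position; "eef_rot": TCP orientation; "contact_force": force on the tool from outside, world axes, zero at the start; "moment": the same for the moment, N m; "opening": finger opening in mm; "grip_force": force on a finger pad.
Only numpy, scipy, OpenCV 4.12 (cv2) and the standard library are available. Lean on these libraries where they do the work, as an engineer would, in place of code of your own. Each camera call takes 0.05 s, during which the arm holds its last target. There are 200 camera calls.

### The job

Take the brass step chuck out of the rack and push its shank down into the upright collet fixture, turning it until its keyway finds the key in the bore and it slips in, then keep pushing against the spring until its shoulder is fully home on the spindle nose. Finish while still holding the chuck pressed home, so that I can throw the closing lever. Leave the other two chucks in the rack and do not disturb the watch work on the bench.

Things in the scene. Friction and masses are not known exactly. Their poses are not given: they have to be found in the camera images.
- chuck: The step chuck: brass disc head, 54 mm across (stepped recess, three saw cuts), on a 38 mm collar and a steel shank 25 mm in diameter, lower edge chamfered 1 mm. Origin: centre of the shank's lower end, z up: shank to 50 mm, collar to 62, head to 82. One keyway, 7 mm wide, 5.5 deep, runs up the shank's -x side. About 0.5 kg. Stands in a rack hole, collar on the rack's top.
- headgrip (a point): Centre of the chuck's brass head, 72 mm above the shank's lower end: grip the round rim here, from above. Axes as chuck. A small red bar on the head's top rim, on the -x side, stands over the keyway.
- shoulder (a point): Point on the step chuck's axis at the shoulder (flat underside of the collar), 50 mm above the shank's lower end. Axes as chuck.
- fixture: Upright collet fixture, bolted down: grey base 120 x 120 x 16 mm, grey body 84 mm across, 74 mm high, with a silver collar 89 mm across, red zero mark on its front (-x) side, closing lever with black ball on its -y side (124 mm out, 71 mm high), black plunger knob on +x. Its steel spindle, 52 mm across, rises to 100 mm. Origin: centre of the base's underside.
- nose (a point): Centre of the spindle's flat nose face, at the mouth of its vertical bore, 100 mm above the bench. Bore 26.6 mm in diameter, mouth bevelled 3 mm wide and 4 mm deep. Home means the chuck's shoulder rests on this face, shank 50 mm in. Axes as fixture, z up.
- keytop (a point): Point on the bore's axis level with the flat top of the one brass key, 12 mm below the nose face. Key: 5 mm wide, 5 mm in from the wall, down to 38 mm. The spindle is locked at an angle not given: the key is within 35 degrees either way of the fixture's -x side. The shank stops on it until the keyway is over it (within 4 degrees): look or feel for it. Axes as fixture.
- springtop (a point): Point on the bore's axis 42 mm below the nose face: top of the spring-loaded draw tube at rest. The shank's end meets it 8 mm before home and must push it down against the spring, about 8 N at first and 16 N at home. Let go, the chuck rises again by some 8 mm. Axes as fixture.
- rack: Oak chuck rack, fixed, 75 x 235 x 62 mm, with three vertical holes, 33 mm in diameter and 54 mm deep, in a row along its y axis at -75, 0 and +75 mm. Origin: centre of its underside. Each hole holds one chuck.
- collet: Bystander in the rack: plain steel collet on a like shank, head 38 mm across and 20 mm high above the shoulder. Origin: centre of the shank's lower end. Leave in the rack.
- drillchuck: Bystander in the rack: dark steel drill chuck on a like shank, head 38 mm across, tapered, 44 mm high above the shoulder. Origin: centre of the shank's lower end. Leave in the rack.
- cushion: Bystander: round case cushion, 72 mm across, with a brass watch case on it, 36 mm high in all. Origin: centre of its underside. Leave alone.
- movement: Bystander: black movement holder with a brass watch movement, about 76 x 44 x 26 mm. Origin: centre of its underside. Leave alone.
- bell: Bystander: glass dust bell over a movement, 106 mm across, 103 mm high. Origin: centre of its underside. Leave alone.

How it is judged (in metres and radians):
On the way, in this order (a step that is already met when the one before it is completed fails the run):
1. the step chuck is gripped and lifted clear of the rack (z of chuck in the frame of rack above 0.065 m and contact force between the fingers and chuck above 2 N), for 0.1 s.
2. the step chuck is keyed in and its shoulder is home on the nose (z of shoulder in the frame of nose below 0.002 m and horizontal distance between shoulder and nose below 0.003 m), for 0.3 s.
At the end, for the whole second after the job is handed in: The robot's fingers still hold the step chuck (over 3 N) with its shoulder within 2 mm of the spindle's nose face, on the bore's axis within 3 mm, upright within 3 degrees and still, held down against the draw tube's spring (all of step 2 and z of shoulder in the frame of nose above -0.003 m and angle between chuck's own z axis and vertical below 0.05 rad and linear speed of chuck below 0.02 m/s and contact force between the fingers and chuck above 3 N); the arm keeps its last pose, push and grip.
It fails at once if one of the other chucks is taken from the rack or knocked about (moved over 15 mm) (distance of any of collet, drillchuck from where it was at the start of the episode above 0.015 m).
It fails at once if the cushion, the movement or the glass bell is disturbed (moved over 10 mm) (distance of any of cushion, movement, bell from where it was at the start of the episode above 0.01 m).
It also fails if it takes over 48 s, if anything falls off the work surface, if the arm or the gripper's body presses on something with over 40 N, if the wrist force passes 120 N, or if a joint passes its speed limit or range.

## Working session

There is one attempt and no reset: what is moved stays moved. The work goes in short steps, Python scripts to look and compute and a tool call to move; the robot and the scene stay as the last step left them, time stands still between calls to the robot, and variables do not carry over. Pictures are saved under pics/ and viewed, at most 10 in all, crops included, and the job is handed in when it is done.

```bash
ls; mkdir -p pics; python3 - <<'E'
from plant import arm, grab_frame
import cv2,numpy as np,pickle
s=arm.sense();print({k:np.round(v,3) for k,v in s.items()})
for n in("scene","top"):
    f=grab_frame(n);pickle.dump(f,open(f"pics/{n}0.pkl","wb"))
    cv2.imwrite(f"pics/{n}0.png",cv2.resize(f["img"][:,:,::-1],(800,600),interpolation=cv2.INTER_CUBIC))
    R=cv2.Rodrigues(np.array(f["rvec"],float))[0];print(n,f["K"],-R.T@np.array(f["tvec"]).ravel())
E
```

```text
pics
plant.py
{'clock': np.float64(0.0), 'joint_positions': array([-1.232,  0.424,  1.631,  0.   ,  1.089, -0.019]), 'joint_velocities': array([ 0.   , -0.   , -0.   ,  0.001, -0.   , -0.   ]), 'effort': array([-1.0000e-03, -5.5739e+01, -2.8174e+01,  0.0000e+00,  7.0000e-03,
       -0.0000e+00]), 'tcp_pos': array([ 218.755, -584.885,  230.535]), 'eef_rot': array([-3.09 , -0.559,  0.   ]), 'contact_force': array([0.69 , 0.533, 0.036]), 'moment': array([ 0.011, -0.032,  0.035]), 'grip_force': np.float64(0.0), 'opening': np.float64(85.008)}
scene [[379.62417979   0.         256.49623202]
 [  0.         379.62417979 187.54540701]
 [  0.           0.           1.        ]] [907.25831711 534.91723069 536.01791824]
top [[485.56690828   0.         261.92437179]
 [  0.         485.56690828 190.64563046]
 [  0.           0.           1.        ]] [ 385.8267888     8.83113855 1283.65673331]
```

View pics/scene0.png

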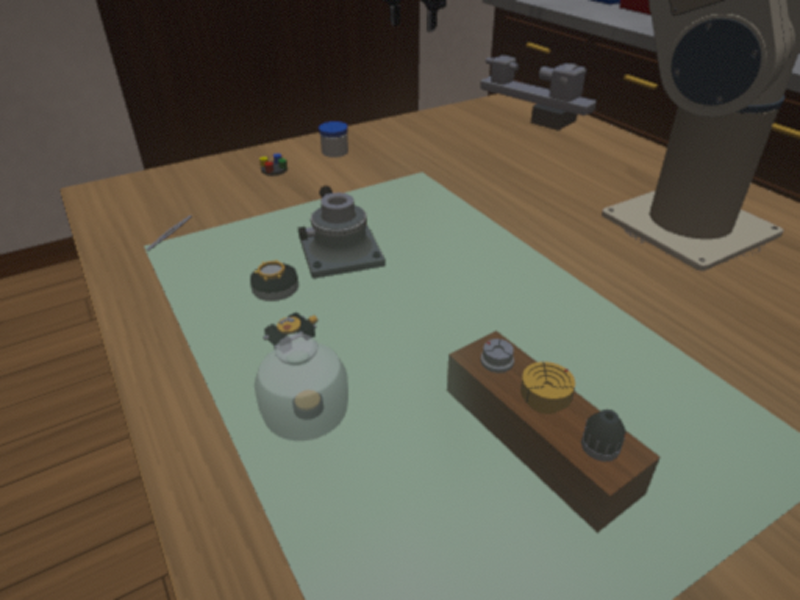

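View pics/top0.png

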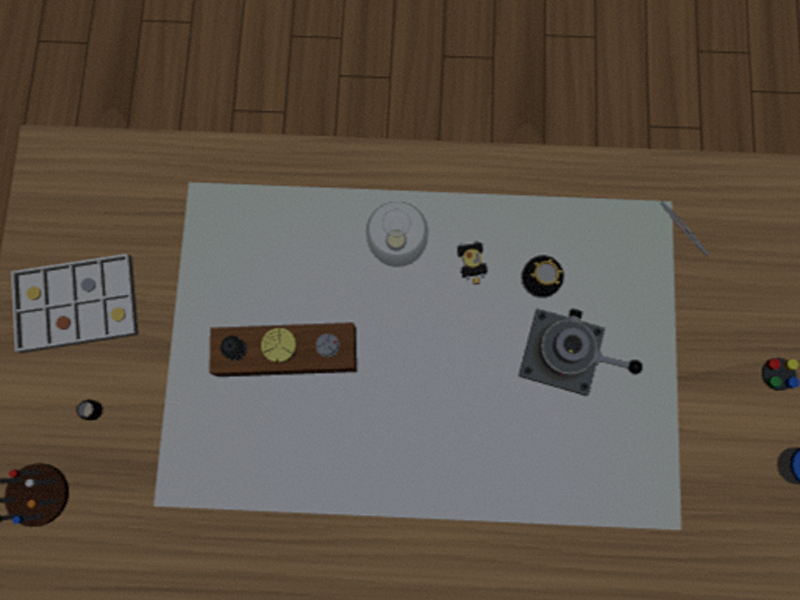

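Both views show the scene: chuck at about (278,345) and fixture nose at about (573,345) in the top view (800-wide). The red bar and the key need enlarged crops.

```bash
python3 - <<'E'
from plant import arm, grab_frame
import cv2,numpy as np,pickle
f=pickle.load(open("pics/top0.pkl","rb"));im=f["img"][:,:,::-1].astype(float)
for i in range(5): im=im+grab_frame("top")["img"][:,:,::-1]
im=np.clip(im/6*1.4,0,255).astype(np.uint8);cv2.imwrite("pics/avg.png",im)
a=cv2.resize(im[190:250,140:219],(790,600),interpolation=cv2.INTER_CUBIC)
b=cv2.resize(im[190:250,328:407],(790,600),interpolation=cv2.INTER_CUBIC)
cv2.imwrite("pics/c1.png",a);cv2.imwrite("pics/c2.png",b)
E
```

```text
(no output)
```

View pics/c1.png

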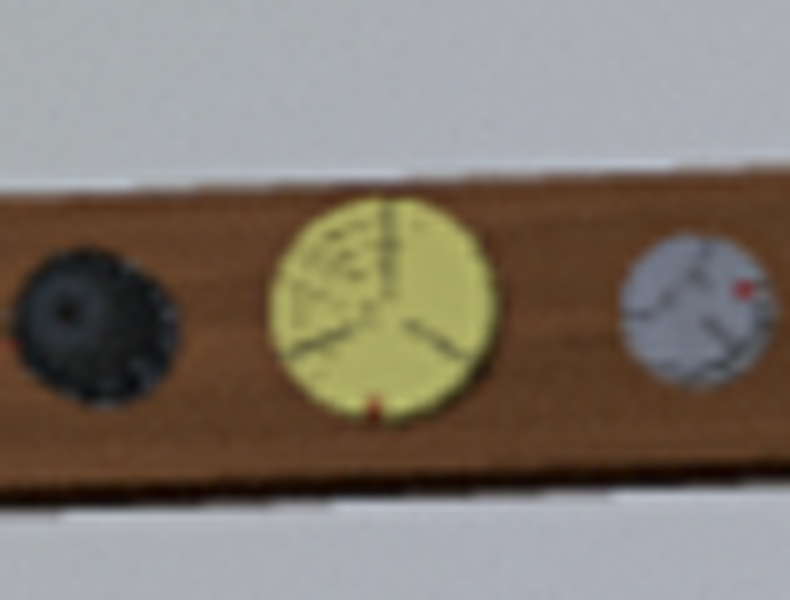

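View pics/c2.png

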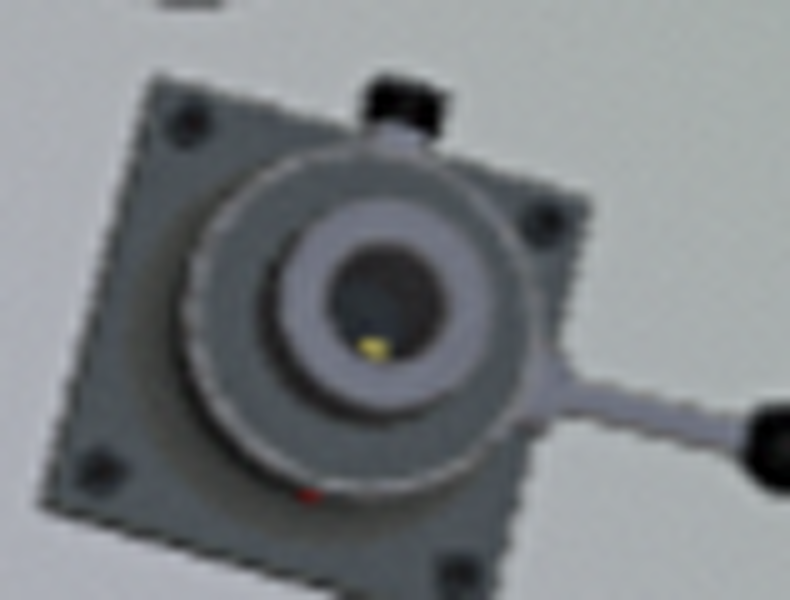

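The crops show the head disc centre at crop (383,309) and its red bar at (374,408). The nose centre is about (385,305), with the yellow key at (374,347) near the bore's lower (-x) side.

```bash
cat > h.py <<'E'
import pickle,cv2,numpy as np
from scipy.spatial.transform import Rotation as Ro
F={n:pickle.load(open(f"pics/{n}0.pkl","rb")) for n in("top","scene")}
def cam(n):
    f=F[n];return f["K"],cv2.Rodrigues(np.array(f["rvec"],float))[0],np.array(f["tvec"],float).ravel()
def ray(n,u,v,z):
    K,R,t=cam(n);c=-R.T@t;d=R.T@np.linalg.inv(K)@[u,v,1];return (c+d*(z-c[2])/d[2])[:2]
def proj(n,P):
    K,R,t=cam(n);q=(K@(R@np.atleast_2d(P).T+t[:,None])).T;return q[:,:2]/q[:,2:]
E
python3 - <<'E'
from h import *
im=cv2.imread("pics/avg.png").astype(float)
B,G,R=im[...,0],im[...,1],im[...,2]
def cen(w,x0,x1,y0,y1):
    v,u=np.mgrid[y0:y1,x0:x1];q=w[y0:y1,x0:x1];return (u*q).sum()/q.sum(),(v*q).sum()/q.sum()
key=cen(np.clip(R-B-15,0,None),360,371,218,229)
bar=cen(np.clip(R-G-45,0,None)*(R>90),170,185,226,235)
brass=cen((np.clip((R+G)/2-B,0,60)),164,193,206,236)
print("key",key,"bar",bar,"brass",brass)
c=lambda u,v,x0:(x0+(u+.5)/10-.5,190+(v+.5)/10-.5)
H=ray("top",*c(383,309,140),94);Bp=ray("top",*bar,94);Bp2=ray("top",*c(374,408,140),94)
N=ray("top",*c(385,305,328),100);Kp=ray("top",*key,88);Kp2=ray("top",*c(374,347,328),88)
A=lambda d:(np.linalg.norm(d),np.degrees(np.arctan2(d[1],d[0])))
print("head",H,"bar",A(Bp-H),A(Bp2-H));print("nose",N,"key",A(Kp-N),A(Kp2-N))
M=ray("top",*c(310,495,328),74);print("mark",A(M-N))
print("ends rack",ray("top",*c(95,330,140),62),ray("top",*c(697,312,140),82))
# scene check
for p in([*H,94],[*N,100]): print("scene px(800)",proj("scene",p)*1.5625)
E
```

```text
key (np.float64(364.9081081081081), np.float64(224.36216216216215)) bar (np.float64(177.0), np.float64(230.0)) brass (np.float64(177.92602164644146), np.float64(221.34770744506395))
head [551.38629417 227.69964802] bar (np.float64(23.761004624731452), np.float64(179.4280688397181)) (np.float64(24.63063061821899), np.float64(179.32018504741998))
nose [ 571.05477826 -235.75616516] key (np.float64(9.04187645918917), np.float64(177.71158408362504)) (np.float64(8.753832716943494), np.float64(178.31687075666852))
mark (np.float64(46.49408169387325), np.float64(163.3082089739197))
ends rack [547.39326164 306.22761674] [555.61002552 151.46559633]
scene px(800) [[546.49971253 376.93061202]]
scene px(800) [[336.66490944 198.76844607]]
```

```bash
cat >> h.py <<'E'
def go(x,y,z,yaw):
    "shift & turn in tool axes to TCP x,y,z, tool down, tool y axis at world angle yaw (deg)"
    from plant import arm, grab_frame
    s=arm.sense();R=Ro.from_rotvec(s["eef_rot"]);m=R.as_matrix()
    a=np.radians(yaw);Y=np.array([np.cos(a),np.sin(a),0]);Z=np.array([0,0,-1.]);T=Ro.from_matrix(np.c_[np.cross(Y,Z),Y,Z])
    print("axes x",m[:,0].round(3),"y",m[:,1].round(3),"yaw",np.degrees(np.arctan2(m[1,1],m[0,1])).round(2))
    print("shift",(m.T@(np.array([x,y,z])-s["tcp_pos"])).round(1),"turn",(R.inv()*T).as_rotvec().round(3),"q",s["joint_positions"].round(2),"F",s["contact_force"].round(1),"t",s["clock"])
E
python3 -c "
from h import *
go(551.4,227.7,160,177); go(551.4,227.7,160,-3)"
```

```text
axes x [0.937 0.35  0.   ] y [ 0.35  -0.937 -0.   ] yaw -69.5
shift [ 596.2 -645.    71.4] turn [-0.     0.     1.981] q [-1.23  0.42  1.63  0.    1.09 -0.02] F [ 0.1 -0.2  0.3] t 0.35
axes x [0.937 0.35  0.   ] y [ 0.35  -0.937 -0.   ] yaw -69.5
shift [ 596.2 -645.    71.4] turn [-0.    -0.    -1.161] q [-1.23  0.42  1.63  0.    1.09 -0.02] F [ 0.1 -0.2  0.3] t 0.35
```

Units first: shifts go in shares of 600 mm and turns go in shares of pi rad. So -150 mm is -0.25, 140 mm is 0.2333, -0.58 rad is -0.1846.

Emit:
jog_arm(
  offsets=[
    [[0.0467, -0.05, 0], [0, 0, -0.0382], 85],
    [[0.0933, -0.1, 0], [0, 0, -0.0764], 85],
    [[0.14, -0.15, 0], [0, 0, -0.1146], 85],
    [[0.1867, -0.2, 0], [0, 0, -0.1528], 85],
    [[0.2333, -0.25, 0], [0, 0, -0.1846], 85],
  ],
  force=100,
)

```text
clock: 0.77
tcp_pos: [297.7, -394.2, 231.3]
eef_rot: [2.799, 1.427, 0.0]
contact_force: [1.6, -0.1, -0.0]
opening: 85.0
grip_force: 0.0
```

```bash
python3 -c "
from h import *
go(551.4,227.7,160,-3)"
```

```text
axes x [0.587 0.809 0.   ] y [ 0.809 -0.587  0.   ] yaw -35.97
shift [ 652.3 -159.9   71.3] turn [ 0.    -0.    -0.575] q [-0.95  0.23  1.91  0.    1.   -0.32] F [ 1.6 -0.1 -0. ] t 0.7667
```

To row units: 195 mm is 0.325, 156 mm is 0.26, -0.575 rad is -0.183.

Emit:
jog_arm(
  offsets=[
    [[0.065, -0.0158, 0], [0, 0, -0.0382], 85],
    [[0.13, -0.0317, 0], [0, 0, -0.0764], 85],
    [[0.195, -0.0475, 0], [0, 0, -0.1146], 85],
    [[0.26, -0.0633, 0], [0, 0, -0.1528], 85],
    [[0.325, -0.0792, 0], [0, 0, -0.183], 85],
  ],
)

```text
clock: 1.18
tcp_pos: [374.9, -208.8, 231.6]
eef_rot: [2.278, 2.162, 0.0]
contact_force: [1.2, -0.8, -0.7]
opening: 84.9
grip_force: 0.0
```

```bash
python3 -c "
from h import *
go(551.4,227.7,160,-3)"
```

```text
axes x [ 0.052  0.999 -0.   ] y [ 0.999 -0.052  0.001] yaw -3.0
shift [445.2 153.3  71.6] turn [ 0.001  0.    -0.   ] q [-0.54  0.13  2.04  0.    0.97 -0.48] F [ 1.2 -0.8 -0.7] t 1.1833
```

To row units: 195 mm is 0.325, 156 mm is 0.26.

Emit:
jog_arm(
  offsets=[
    [[0.065, 0.0217, 0], [0, 0, 0], 85],
    [[0.13, 0.0433, 0], [0, 0, 0], 85],
    [[0.195, 0.065, 0], [0, 0, 0], 85],
    [[0.26, 0.0883, 0], [0, 0, 0], 85],
    [[0.325, 0.1117, 0], [0, 0, 0], 85],
  ],
  quiet=true,
)

```text
ok
```

Emit:
jog_arm(
  offsets=[
    [[0.065, 0.0217, 0], [0, 0, 0], 85],
    [[0.13, 0.0433, 0], [0, 0, 0], 85],
    [[0.195, 0.065, 0], [0, 0, 0], 85],
    [[0.26, 0.0883, 0], [0, 0, 0], 85],
    [[0.325, 0.1117, 0.0333], [0, 0, 0], 85],
  ],
  quiet=true,
)

```text
ok
```

Emit:
jog_arm(
  offsets=[
    [[0.05, 0.0167, 0.0333], [0, 0, 0], 85],
    [[0.0917, 0.0317, 0.0667], [0, 0, 0], 85],
    [[0.0917, 0.0317, 0.0833], [0, 0, 0], 85],
    [[0.0917, 0.0317, 0.0833], [0, 0, 0], 85],
  ],
)

```text
clock: 2.35
tcp_pos: [550.0, 221.7, 160.4]
eef_rot: [-2.281, -2.157, 0.007]
contact_force: [-0.6, -0.8, -0.4]
opening: 84.8
grip_force: 0.0
```

```bash
python3 -c "
from h import *
go(551.4,227.7,63,-3)
from plant import arm, grab_frame
a=grab_frame('top')['img'][:,:,::-1][190:250,140:219];b=grab_frame('scene')['img'][:,:,::-1][180:330,270:430]
cv2.imwrite('pics/d.png',np.hstack([cv2.resize(a,(400,304),interpolation=2),cv2.resize(b,(324,304),interpolation=2)]))"
```

```text
axes x [ 0.056  0.998 -0.002] y [ 0.998 -0.056 -0.004] yaw -3.2
shift [ 6.3  1.5 97.4] turn [-0.004  0.002 -0.003] q [ 0.36  0.47  1.75 -0.    0.93  0.42] F [-0.6 -0.8 -0.4] t 2.35
```

View pics/d.png

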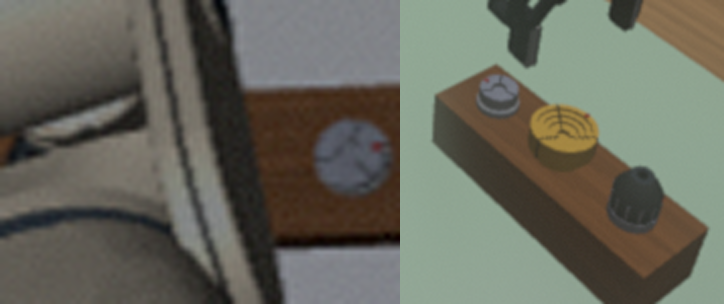

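The scene crop shows the fingers above and straddling the chuck along x. I'll descend in two steps.

To row units: 60 mm is 0.1, 40 mm is 0.0667.

Emit:
jog_arm(
  offsets=[
    [[0.01, 0.0025, 0.0333], [0, 0, 0], 85],
    [[0.01, 0.0025, 0.0667], [0, 0, 0], 85],
    [[0.01, 0.0025, 0.1], [0, 0, 0], 85],
    [[0.01, 0.0025, 0.1], [0, 0, 0], 85],
  ],
)

```text
clock: 2.78
tcp_pos: [551.7, 225.2, 101.5]
eef_rot: [-2.286, -2.153, 0.006]
contact_force: [-0.6, 0.1, -1.1]
opening: 85.1
grip_force: 0.0
```

```bash
python3 -c "
from h import *
go(551.4,227.7,63,-3)
P=np.array([[551.4+42*s,227.7-2.2*s,113.] for s in(1,-1)]);print(proj('scene',P),proj('scene',[[551.4,227.7,94]]))
from plant import arm, grab_frame
b=grab_frame('scene')['img'][:,:,::-1][180:330,270:430]
cv2.imwrite('pics/e.png',cv2.resize(b,(640,600),interpolation=2))"
```

```text
axes x [ 0.06   0.998 -0.002] y [ 0.998 -0.06  -0.004] yaw -3.41
shift [ 2.6 -0.3 38.5] turn [-0.004  0.002 -0.007] q [ 0.37  0.55  1.77 -0.    0.82  0.43] F [-0.6  0.1 -1.1] t 2.7833
[[330.07735124 241.48553789]
 [371.69243797 224.43609947]] [[349.75358533 241.23878862]]
```

View pics/e.png

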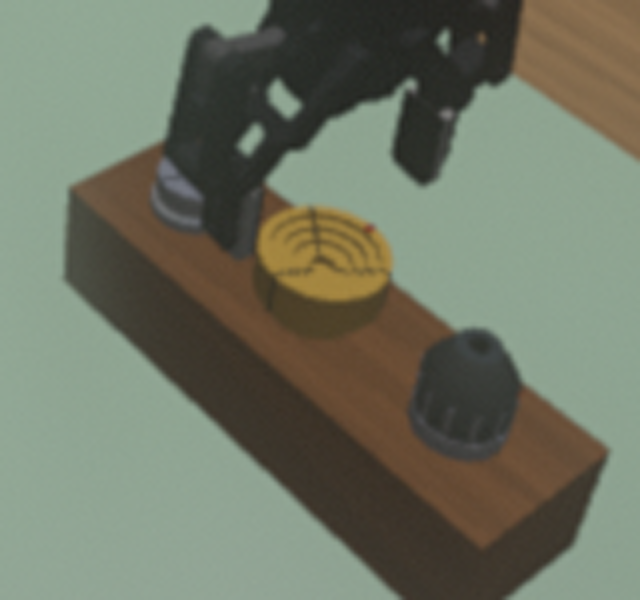

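Finger tips at crop (235,250) and (425,180) match the prediction. The head lies between them, with its centre at about (325,253). Descending the rest and closing.

To row units: 38 mm is 0.0633, 30 mm is 0.05.

Emit:
jog_arm(
  offsets=[
    [[0.0033, 0, 0.025], [0, 0, 0], 85],
    [[0.0033, 0, 0.05], [0, 0, 0], 85],
    [[0.0033, 0, 0.0633], [0, 0, 0], 85],
    [[0.0033, 0, 0.0633], [0, 0, 0], 85],
    [[0.0033, 0, 0.0633], [0, 0, 0], 85],
  ],
)

```text
clock: 3.25
tcp_pos: [554.0, 228.9, 66.3]
eef_rot: [2.285, 2.155, 0.001]
contact_force: [-0.1, 0.3, 0.3]
opening: 84.8
grip_force: 0.0
```

```bash
python3 -c "
from h import *
go(551.4,227.7,63,-3)"
```

```text
axes x [0.059 0.998 0.   ] y [ 0.998 -0.059  0.001] yaw -3.36
shift [-1.3 -2.6  3.3] turn [ 0.001 -0.    -0.006] q [ 0.37  0.61  1.78 -0.    0.75  0.43] F [-0.1  0.3  0.3] t 3.25
```

To row units: -2 mm is -0.0033, -1 mm is -0.0017.

Emit:
jog_arm(
  offsets=[
    [[-0.0017, -0.0033, 0.0033], [0, 0, 0], 85],
    [[-0.0017, -0.0033, 0.0033], [0, 0, 0], 50],
    [[-0.0017, -0.0033, 0.0033], [0, 0, 0], 45],
    [[-0.0017, -0.0033, 0.0033], [0, 0, 0], 45],
    [[-0.0017, -0.0033, 0.0033], [0, 0, 0], 45],
  ],
  force=100,
)

```text
clock: 3.67
tcp_pos: [552.0, 228.5, 64.4]
eef_rot: [2.284, 2.156, 0.002]
contact_force: [-2.8, -0.6, 7.5]
opening: 51.8
grip_force: 102.8
```

Emit:
jog_arm(
  offsets=[
    [[0, 0, 0], [0, 0, 0], 45],
    [[0, 0, 0], [0, 0, 0], 45],
    [[0, 0, 0], [0, 0, 0], 45],
    [[0, 0, 0], [0, 0, 0], 45],
  ],
)

```text
clock: 4.0
tcp_pos: [552.0, 228.5, 64.4]
eef_rot: [2.284, 2.156, 0.002]
contact_force: [-2.3, -0.2, 8.3]
opening: 51.6
grip_force: 102.8
```

```bash
python3 -c "
from h import *
go(551.4,227.7,64,-3)"
```

```text
axes x [0.058 0.998 0.   ] y [ 0.998 -0.058  0.001] yaw -3.32
shift [-0.8 -0.5  0.4] turn [ 0.001 -0.    -0.006] q [ 0.37  0.61  1.78 -0.    0.75  0.43] F [-2.3 -0.2  8.3] t 4.0
```

To row units: -72 mm is -0.12, -54 mm is -0.09.

Emit:
jog_arm(
  offsets=[
    [[0, 0, -0.0133], [0, 0, 0], 45],
    [[0, 0, -0.03], [0, 0, 0], 45],
    [[0, 0, -0.06], [0, 0, 0], 45],
    [[0, 0, -0.09], [0, 0, 0], 45],
    [[0, 0, -0.12], [0, 0, 0], 45],
  ],
)

```text
clock: 4.42
tcp_pos: [551.0, 228.1, 136.1]
eef_rot: [-2.285, -2.156, 0.001]
contact_force: [-0.3, -0.7, -4.3]
opening: 51.8
grip_force: 105.1
```

Emit:
jog_arm(
  offsets=[
    [[0, 0, -0.03], [0, 0, 0], 45],
    [[0, 0, -0.06], [0, 0, 0], 45],
    [[0, 0, -0.0833], [0, 0, 0], 45],
    [[0, 0, -0.1], [0, 0, 0], 45],
    [[0, 0, -0.1], [0, 0, 0], 45],
  ],
)

```text
clock: 4.83
tcp_pos: [552.5, 228.7, 197.8]
eef_rot: [2.284, 2.155, 0.006]
contact_force: [-0.1, 0.8, -4.6]
opening: 51.9
grip_force: 105.1
```

```bash
python3 -c "
from h import *
go(572,-235,195,-3)
from plant import arm, grab_frame
b=grab_frame('scene')['img'][:,:,::-1][80:280,250:450]
cv2.imwrite('pics/f.png',cv2.resize(b,(600,600),interpolation=2))"
```

```text
axes x [0.058 0.998 0.002] y [ 0.998 -0.058  0.004] yaw -3.32
shift [-461.8   46.3    2.2] turn [ 0.004 -0.002 -0.006] q [0.37 0.42 1.72 0.   1.   0.43] F [-0.1  0.8 -4.6] t 4.8333
```

View pics/f.png

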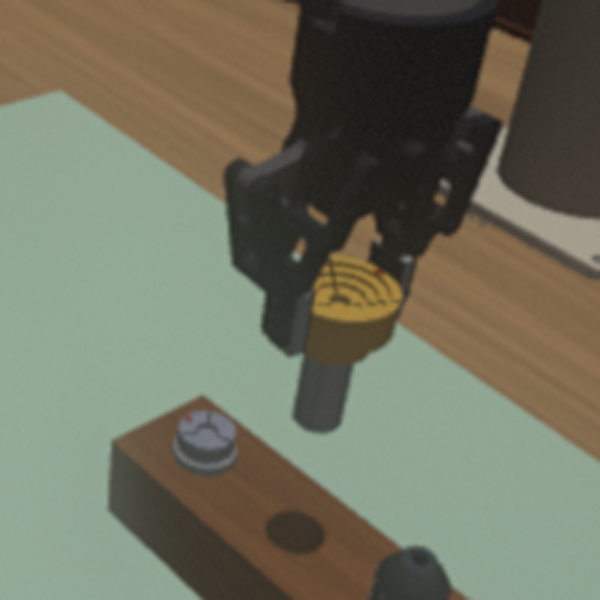

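The chuck hangs upright in the gripper. Head-top centre is at about crop (350,290), shank end centre at about (318,420), and the rack hole is empty. Now to check its offset from the TCP.

```bash
python3 -c "
from h import *
c=lambda u,v:(250+(u+.5)/3-.5,80+(v+.5)/3-.5)
print('head',ray('scene',*c(350,290),227.4),'shank end',ray('scene',*c(318,419),145.4))
print('head in rack, scene',ray('scene',270+325/4-.4,180+253/4-.4,94))
print('nose scene',ray('scene',338/1.5625,201/1.5625,100))
print('predict px head/shank if at TCP',(proj('scene',[[552.5,228.7,227.4],[552.5,228.7,145.4]])-[250,80])*3)
a=np.arange(0,2*np.pi,.01);P=np.c_[552.5+12.5*np.cos(a),228.7+12.5*np.sin(a),145.4+0*a];q=(proj('scene',P)-[250,80])*3;print(q.min(0),q.max(0))
P=np.c_[552.5+27*np.cos(a),228.7+27*np.sin(a),227.4+0*a];q=(proj('scene',P)-[250,80])*3;print(q.min(0),q.max(0))
"
```

```text
head [551.18717053 234.40491001] shank end [552.65502412 231.93966187]
head in rack, scene [552.37614755 231.41937374]
nose scene [ 572.49820197 -227.96629283]
predict px head/shank if at TCP [[338.40426312 283.91777159]
 [312.90237524 414.33255531]]
[288.28290643 398.61017558] [337.69578447 430.59954334]
[280.46523473 252.72997056] [397.3926118  317.71166561]
```

To row units: -177 mm is -0.295, -139 mm is -0.2317.

Emit:
jog_arm(
  offsets=[
    [[-0.0417, 0.0042, 0], [0, 0, 0], 45],
    [[-0.105, 0.01, 0], [0, 0, 0], 45],
    [[-0.1683, 0.0167, 0], [0, 0, 0], 45],
    [[-0.2317, 0.0233, 0], [0, 0, 0], 45],
    [[-0.295, 0.03, 0], [0, 0, 0], 45],
  ],
  quiet=true,
)

```text
ok
```

Emit:
jog_arm(
  offsets=[
    [[-0.0633, 0.0067, 0], [0, 0, 0], 45],
    [[-0.1267, 0.0133, 0], [0, 0, 0], 45],
    [[-0.19, 0.02, 0], [0, 0, 0], 45],
    [[-0.2533, 0.0267, 0], [0, 0, 0], 45],
    [[-0.3167, 0.0317, 0], [0, 0, 0], 45],
  ],
  quiet=true,
)

```text
ok
```

Emit:
jog_arm(
  offsets=[
    [[-0.0633, 0.0067, 0], [0, 0, 0], 45],
    [[-0.1167, 0.0117, 0], [0, 0, 0], 45],
    [[-0.1583, 0.015, 0], [0, 0, 0], 45],
    [[-0.1583, 0.015, 0.02], [0, 0, 0], 45],
    [[-0.1583, 0.015, 0.04], [0, 0, 0], 45],
  ],
)

```text
clock: 6.13
tcp_pos: [570.1, -237.0, 169.9]
eef_rot: [-2.288, -2.153, 0.0]
contact_force: [-0.4, 0.7, -5.4]
opening: 51.6
grip_force: 105.1
```

Emit:
jog_arm(
  offsets=[
    [[0, 0, 0], [0, 0, 0], 45],
    [[0, 0, 0], [0, 0, 0], 45],
    [[0, 0, 0], [0, 0, 0], 45],
  ],
)

```text
clock: 6.38
tcp_pos: [570.4, -234.3, 170.7]
eef_rot: [-2.282, -2.157, 0.001]
contact_force: [0.3, 0.3, -4.5]
opening: 51.6
grip_force: 105.3
```

```bash
python3 -c "
from h import *
go(572,-235,167,-3)
from plant import arm, grab_frame
b=grab_frame('scene')['img'][:,:,::-1][70:185,160:275]
cv2.imwrite('pics/g.png',cv2.resize(b,(598,598),interpolation=2))"
```

```text
axes x [0.057 0.998 0.001] y [ 0.998 -0.057 -0.001] yaw -3.24
shift [-0.6  1.6  3.7] turn [-0.001 -0.001 -0.004] q [-0.41  0.48  1.69  0.    0.97 -0.35] F [ 0.3  0.3 -4.5] t 6.3833
```

View pics/g.png

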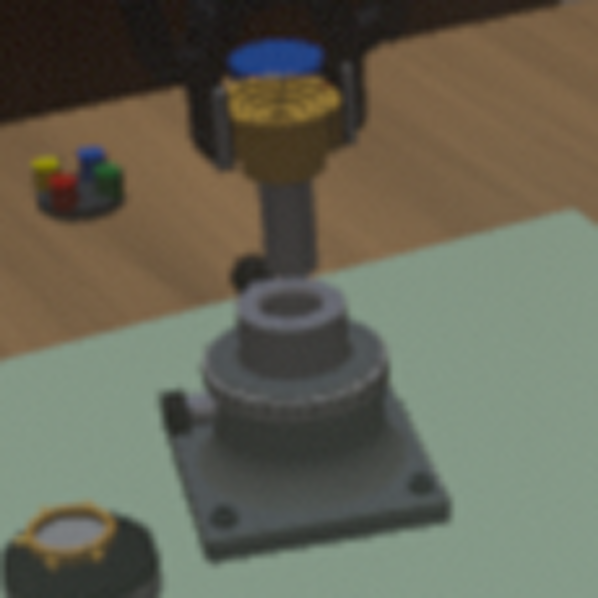

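Shank end centre at about crop (290.5,268); nose ellipse centre at about (292.5,304).

```bash
python3 -c "
from h import *
k=5.2
c=lambda u,v:(160+(u+.5)/k-.5,70+(v+.5)/k-.5)
r=lambda P:((np.array(P)-[160,70]+.5)*k-.5)
a=np.arange(0,2*np.pi,.01)
def ext(x,y,z,R):
    q=r(proj('scene',np.c_[x+R*np.cos(a),y+R*np.sin(a),z+0*a]));return q.min(0).round(),q.max(0).round()
print('shank end at TCP',ext(570.4,-234.3,118.3,12.5));print('nose at top est',ext(571.05,-235.8,100,26));print('bore',ext(571.05,-235.8,100,16.3))
print('head',ext(570.4,-234.3,200.3,27))
print(ray('scene',*c(290.5,265.5),118.3),ray('scene',*c(292.5,304),100))"
```

```text
shank end at TCP (array([263., 253.]), array([317., 278.]))
nose at top est (array([235., 274.]), array([346., 326.]))
bore (array([256., 284.]), array([325., 316.]))
head (array([215.,  73.]), array([339., 121.]))
[ 570.46836109 -234.0155993 ] [ 572.17395198 -231.28967788]
```

To row units: 13 mm is 0.0217, 1.6 mm is 0.0027.

Emit:
jog_arm(
  offsets=[
    [[0.0033, 0.0027, 0.0083], [0, 0, 0], 45],
    [[0.0033, 0.0027, 0.0167], [0, 0, 0], 45],
    [[0.0033, 0.0027, 0.0217], [0, 0, 0], 45],
    [[0.0033, 0.0027, 0.0217], [0, 0, 0], 45],
  ],
)

```text
clock: 6.77
tcp_pos: [571.8, -233.2, 157.3]
eef_rot: [-2.283, -2.156, 0.001]
contact_force: [0.2, -0.3, -5.1]
opening: 51.6
grip_force: 105.3
```

Emit:
jog_arm(
  offsets=[
    [[0, 0, 0.005], [0, 0, 0], 45],
    [[0, 0, 0.01], [0, 0, 0], 45],
    [[0, 0, 0.0133], [0, 0, 0], 45],
    [[0, 0, 0.0133], [0, 0, 0], 45],
  ],
)

```text
clock: 7.1
tcp_pos: [572.0, -233.7, 149.6]
eef_rot: [-2.284, -2.155, 0.001]
contact_force: [0.0, -0.7, -5.0]
opening: 51.5
grip_force: 105.3
```

```bash
python3 -c "
from h import *
go(572,-232.5,150,-3)"
```

```text
axes x [0.058 0.998 0.   ] y [ 0.998 -0.058 -0.001] yaw -3.33
shift [ 1.2 -0.1 -0.4] turn [-0.001 -0.    -0.006] q [-0.41  0.51  1.7  -0.    0.93 -0.35] F [ 0.  -0.7 -5. ] t 7.1
```

To row units: 4 mm is 0.0067, 2 mm is 0.0033.

Emit:
jog_arm(
  offsets=[
    [[0, 0, 0.0033], [0, 0, 0], 45],
    [[0, 0, 0.0067], [0, 0, 0], 45],
    [[0, 0, 0.0067], [0, 0, 0], 45],
  ],
)

```text
clock: 7.35
tcp_pos: [572.2, -234.3, 146.2]
eef_rot: [2.284, 2.156, -0.001]
contact_force: [-1.6, -2.4, -3.5]
opening: 51.7
grip_force: 105.5
```

Emit:
jog_arm(
  offsets=[
    [[0, 0, 0.0025], [0, 0, 0], 45],
    [[0, 0, 0.005], [0, 0, 0], 45],
    [[0, 0, 0.005], [0, 0, 0], 45],
  ],
)

```text
clock: 7.6
tcp_pos: [572.1, -234.0, 142.9]
eef_rot: [2.285, 2.156, -0.001]
contact_force: [-1.9, -4.8, -3.6]
opening: 51.2
grip_force: 105.5
```

```bash
python3 -c "
from h import *
go(572,-232.5,150,-3)"
```

```text
axes x [ 0.058  0.998 -0.   ] y [ 0.998 -0.058 -0.   ] yaw -3.32
shift [ 1.5 -0.2 -7.1] turn [-0.     0.    -0.006] q [-0.41  0.52  1.7  -0.    0.92 -0.35] F [-1.9 -4.8 -3.6] t 7.6
```

To row units: -1.3 mm is -0.0022, 1 mm is 0.0017.

Emit:
jog_arm(
  offsets=[
    [[-0.0022, -0.0008, 0], [0, 0, 0], 45],
    [[-0.0022, -0.0008, 0.0017], [0, 0, 0], 45],
    [[-0.0022, -0.0008, 0.0017], [0, 0, 0], 45],
  ],
)

```text
clock: 7.85
tcp_pos: [571.8, -234.8, 142.0]
eef_rot: [-2.285, -2.156, -0.001]
contact_force: [-0.2, -2.1, -5.1]
opening: 51.5
grip_force: 105.5
```

Emit:
jog_arm(
  offsets=[
    [[0, 0, 0.0017], [0, 0, 0], 45],
    [[0, 0, 0.0033], [0, 0, 0], 45],
    [[0, 0, 0.005], [0, 0, 0], 45],
    [[0, 0, 0.005], [0, 0, 0], 45],
  ],
)

```text
clock: 8.18
tcp_pos: [571.8, -234.9, 139.0]
eef_rot: [-2.285, -2.156, -0.0]
contact_force: [-0.9, -2.1, -4.8]
opening: 51.1
grip_force: 105.5
```

```bash
python3 -c "
from h import *
go(572,-232.5,150,-3)"
```

```text
axes x [0.058 0.998 0.   ] y [ 0.998 -0.058 -0.   ] yaw -3.32
shift [  2.4   0.1 -11. ] turn [-0.    -0.    -0.006] q [-0.41  0.53  1.71  0.    0.91 -0.35] F [-0.9 -2.1 -4.8] t 8.1833
```

Bit more sideways correction, and on to the key depth.

To row units: 3 mm is 0.005, 2 mm is 0.0033.

Emit:
jog_arm(
  offsets=[
    [[-0.0012, -0.0003, 0.0017], [0, 0, 0], 45],
    [[-0.0012, -0.0003, 0.0033], [0, 0, 0], 45],
    [[-0.0012, -0.0003, 0.005], [0, 0, 0], 45],
    [[-0.0012, -0.0003, 0.005], [0, 0, 0], 45],
  ],
)

```text
clock: 8.52
tcp_pos: [571.3, -235.4, 135.8]
eef_rot: [-2.284, -2.155, 0.0]
contact_force: [0.1, 0.2, -4.3]
opening: 51.7
grip_force: 105.4
```

Emit:
jog_arm(
  offsets=[
    [[0, 0, 0.0017], [0, 0, 0], 45],
    [[0, 0, 0.0033], [0, 0, 0], 45],
    [[0, 0, 0.005], [0, 0, 0], 45],
    [[0, 0, 0.005], [0, 0, 0], 45],
  ],
)

```text
clock: 8.85
tcp_pos: [571.4, -235.6, 132.9]
eef_rot: [-2.285, -2.156, 0.0]
contact_force: [0.4, -0.0, -5.2]
opening: 51.6
grip_force: 105.4
```

```bash
python3 -c "
from h import *
go(572,-232.5,150,-3)"
```

```text
axes x [0.058 0.998 0.   ] y [ 0.998 -0.058 -0.   ] yaw -3.32
shift [  3.1   0.5 -17.1] turn [-0.    -0.    -0.006] q [-0.41  0.54  1.71  0.    0.9  -0.35] F [ 0.4 -0.  -5.2] t 8.85
```

No resistance at key depth, so the keyway is over the key. Continuing to the spring.

To row units: 9 mm is 0.015, 6 mm is 0.01.

Emit:
jog_arm(
  offsets=[
    [[0, 0, 0.005], [0, 0, 0], 45],
    [[0, 0, 0.01], [0, 0, 0], 45],
    [[0, 0, 0.015], [0, 0, 0], 45],
    [[0, 0, 0.015], [0, 0, 0], 45],
  ],
)

```text
clock: 9.18
tcp_pos: [571.0, -235.5, 123.3]
eef_rot: [-2.284, -2.155, 0.001]
contact_force: [-0.3, 0.1, -4.9]
opening: 51.4
grip_force: 105.4
```

Emit:
jog_arm(
  offsets=[
    [[0, 0, 0.005], [0, 0, 0], 45],
    [[0, 0, 0.01], [0, 0, 0], 45],
    [[0, 0, 0.015], [0, 0, 0], 45],
    [[0, 0, 0.015], [0, 0, 0], 45],
  ],
)

```text
clock: 9.52
tcp_pos: [571.1, -235.5, 114.4]
eef_rot: [-2.284, -2.155, 0.001]
contact_force: [0.3, -0.2, -4.5]
opening: 51.5
grip_force: 105.4
```

```bash
python3 -c "
from h import *
go(571.4,-235.6,102.4,-3)"
```

```text
axes x [0.058 0.998 0.   ] y [ 0.998 -0.058 -0.001] yaw -3.32
shift [-0.1  0.4 12. ] turn [-0.001 -0.    -0.006] q [-0.41  0.56  1.72 -0.    0.87 -0.35] F [ 0.3 -0.2 -4.5] t 9.5167
```

To row units: 6 mm is 0.01, 4 mm is 0.0067.

Emit:
jog_arm(
  offsets=[
    [[0, 0, 0.0033], [0, 0, 0], 45],
    [[0, 0, 0.0067], [0, 0, 0], 45],
    [[0, 0, 0.01], [0, 0, 0], 45],
    [[0, 0, 0.01], [0, 0, 0], 45],
  ],
  force=120,
)

```text
clock: 9.85
tcp_pos: [571.7, -235.8, 109.6]
eef_rot: [2.285, 2.156, 0.0]
contact_force: [-2.4, 0.5, 3.6]
opening: 51.0
grip_force: 126.5
```

Emit:
jog_arm(
  offsets=[
    [[0, 0, 0.0033], [0, 0, 0], 45],
    [[0, 0, 0.0067], [0, 0, 0], 45],
    [[0, 0, 0.0067], [0, 0, 0], 45],
  ],
)

```text
clock: 10.1
tcp_pos: [571.7, -235.9, 105.9]
eef_rot: [2.285, 2.156, 0.0]
contact_force: [-3.2, 1.5, 7.4]
opening: 50.8
grip_force: 127.1
```

Emit:
jog_arm(
  offsets=[
    [[0, 0, 0.0017], [0, 0, 0], 45],
    [[0, 0, 0.0033], [0, 0, 0], 45],
    [[0, 0, 0.0033], [0, 0, 0], 45],
  ],
)

```text
clock: 10.35
tcp_pos: [571.7, -235.9, 104.2]
eef_rot: [2.284, 2.156, 0.0]
contact_force: [-4.1, 1.7, 8.8]
opening: 50.8
grip_force: 127.3
```

Spring contact follows the expected curve. Pressing on until the shoulder seats.

To row units: 2 mm is 0.0033, 1 mm is 0.0017.

Emit:
jog_arm(
  offsets=[
    [[0, -0.0007, 0.0017], [0, 0, 0], 45],
    [[0, -0.0007, 0.0033], [0, 0, 0], 45],
    [[0, -0.0007, 0.0033], [0, 0, 0], 45],
  ],
)

```text
clock: 10.6
tcp_pos: [571.7, -235.9, 102.7]
eef_rot: [2.284, 2.155, 0.001]
contact_force: [-2.9, 1.6, 10.3]
opening: 51.0
grip_force: 128.3
```

Emit:
jog_arm(
  offsets=[
    [[0, 0, 0.0008], [0, 0, 0], 45],
    [[0, 0, 0.0017], [0, 0, 0], 45],
    [[0, 0, 0.0017], [0, 0, 0], 45],
  ],
)

```text
clock: 10.85
tcp_pos: [571.7, -236.0, 102.5]
eef_rot: [2.284, 2.155, 0.001]
contact_force: [-6.4, 2.0, 17.5]
opening: 51.1
grip_force: 128.6
```

Emit:
jog_arm(
  offsets=[
    [[0, 0, 0.0008], [0, 0, 0], 45],
    [[0, 0, 0.0017], [0, 0, 0], 45],
    [[0, 0, 0.0017], [0, 0, 0], 45],
  ],
)

```text
clock: 11.1
tcp_pos: [571.7, -236.0, 102.5]
eef_rot: [2.284, 2.155, 0.001]
contact_force: [-8.6, 3.9, 25.8]
opening: 50.8
grip_force: 129.2
```

Seated: TCP has stopped at 102.5 mm, as predicted for home, and the force is climbing. Holding while I check.

To row units: -0.3 mm is -0.0005.

Emit:
jog_arm(
  offsets=[
    [[0, -0.0005, 0.0005], [0, 0, 0], 45],
    [[0, -0.0005, 0.0005], [0, 0, 0], 45],
    [[0, -0.0005, 0.0005], [0, 0, 0], 45],
    [[0, -0.0005, 0.0005], [0, 0, 0], 45],
    [[0, -0.0005, 0.0005], [0, 0, 0], 45],
  ],
)

```text
clock: 11.52
tcp_pos: [571.7, -235.9, 102.5]
eef_rot: [2.283, 2.155, 0.002]
contact_force: [-7.9, 3.8, 27.6]
opening: 51.5
grip_force: 129.6
```

```bash
python3 -c "
from h import *
from plant import arm, grab_frame
b=grab_frame('scene')['img'][:,:,::-1][70:185,160:275]
cv2.imwrite('pics/i.png',cv2.resize(b,(598,598),interpolation=2))"
```

```text
(no output)
```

View pics/i.png

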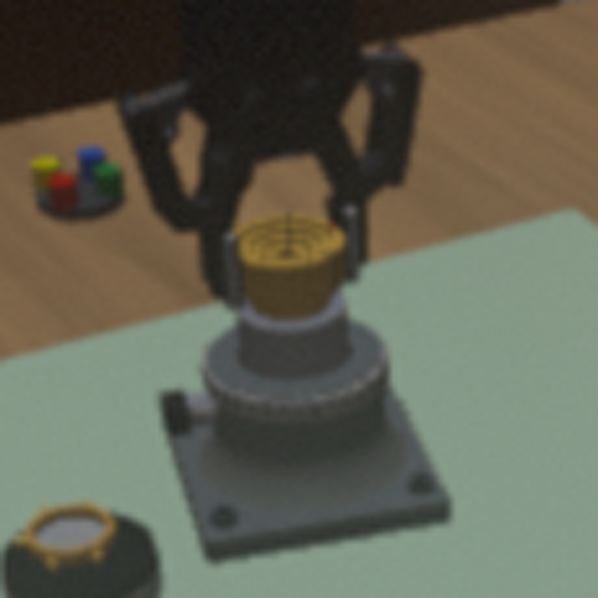

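The head sits level on the spindle at crop (292,270), with its collar on the nose, and the fingers still hold it. Handing in.

```bash
python3 -c "
from plant import arm, grab_frame
print(arm.finish_job())"
```

```text
the job is handed in; nothing more can be done
None
```

The step chuck is keyed in and pressed home on the spindle nose, still gripped and held down at about 28 N. I handed the job in at 11.6 s, but no verdict was returned.

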